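Build the sieve stack on the shaker

TASK

The next lot of resin is to be graded: build the test-sieve stack on the sieve shaker. Seat the receiver pan in the shaker's ring, nest the fine sieve on it, then the medium, then the coarse sieve, and close the stack with the lid, every part upright and fully home in the one below. Leave the label roll and the round tin where they are.

Things in the scene. Friction and masses are not known exactly. Their poses are not given: they have to be found in the camera images.
- shaker: Fixed bench sieve shaker, at the left or right: grey box 124x112 mm with a black front panel, a round metal platen 88 mm wide (top at 52 mm) and on its middle a raised ring, 62 mm outside, 50 mm inside, rim 61 mm above the table, into which the pan's skirt drops. Origin: centre of its underside, below the ring's centre. Pan fully home: its origin 53 mm above this.
- pan: Receiver pan: plain steel cup with closed bottom, 54 mm wide, 30 mm high: a frame 22 mm high (open top 49 mm inside) over a tapered skirt 8 mm high, 46 mm wide at the shoulder, 38 mm at the foot. A skirt drops into the part below until the shoulder rests on its rim. Grip it above its shoulder: the rim below is at least as wide. Origin: centre of its underside (foot of the skirt), z up; round, yaw means nothing.
- sieve_fine: Fine sieve, the shallowest: steel frame 54 mm wide, 30 mm high (frame 22 over the same 8 mm tapered skirt as the pan), open top 49 mm inside, 20 mm down a 1.5 mm wire gauze, close as cloth. Fully home, its origin is 22 mm above the pan's. Grip it above its shoulder: the rim below is at least as wide. Origin: centre of its underside (foot of the skirt), z up; round, yaw means nothing.
- sieve_medium: Medium sieve: like the fine one (54 mm wide, same 8 mm skirt and open top) but 36 mm high (frame 28), with 4.5 mm wire mesh. Fully home, its origin is 22 mm above the fine sieve's. Grip it above its shoulder: the rim below is at least as wide. Origin: centre of its underside (foot of the skirt), z up; round, yaw means nothing.
- sieve_coarse: Coarse sieve, the deepest: like the fine one (54 mm wide, same 8 mm skirt and open top) but 44 mm high (frame 36), with an open 9.5 mm wire grid. Fully home, its origin is 28 mm above the medium sieve's. Grip it above its shoulder: the rim below is at least as wide. Origin: centre of its underside (foot of the skirt), z up; round, yaw means nothing.
- sieve_lid: Lid: steel disc 54 mm wide, 5 mm thick, over the same 8 mm tapered skirt, with an upright black knob 18 mm wide standing 24 mm above the disc (37 mm high in all). Fully home, its origin is 36 mm above the coarse sieve's. Origin: centre of its underside (foot of the skirt), z up; round, yaw means nothing.
- label_roll: Bystander: roll of white labels lying flat, 64 mm wide, 26 mm high, with a brown core. Origin: centre of its underside.
- crimp_tin: Bystander: round tin with a green top, 59 mm wide, 26 mm high. Origin: centre of its underside.
Mind the look-alikes: they are no part of the job. What is shaped like the sieve_fine but red or yellow is not meant.

How it is judged:
At the end, for the whole second after the job is handed in: From the bottom up: pan in the shaker's ring, fine, medium and coarse sieve, lid; each part's axis within 5 mm of the part below, its height within 3 mm of fully home, tilted less than 0.06 rad (3.4 degrees), at rest and released (horizontal distance between pan and shaker below 0.005 m and z of pan in the frame of shaker between 0.05 and 0.056 m and angle between each of pan, sieve_fine, sieve_medium, sieve_coarse, sieve_lid's own z axis and vertical below 0.06 rad and linear speed of each of pan, sieve_fine, sieve_medium, sieve_coarse, sieve_lid below 0.02 m/s and horizontal distance between sieve_fine and pan below 0.005 m and z of sieve_fine in the frame of pan between 0.019 and 0.025 m and horizontal distance between sieve_medium and sieve_fine below 0.005 m and z of sieve_medium in the frame of sieve_fine between 0.019 and 0.025 m and horizontal distance between sieve_coarse and sieve_medium below 0.005 m and z of sieve_coarse in the frame of sieve_medium between 0.025 and 0.031 m and horizontal distance between sieve_lid and sieve_coarse below 0.005 m and z of sieve_lid in the frame of sieve_coarse between 0.033 and 0.039 m); the robot touches nothing.
It fails at once if the label roll is pushed more than 25 mm from its place (distance of label_roll from where it was at the start of the episode above 0.025 m).
It fails at once if the round tin is pushed more than 25 mm from its place (distance of crimp_tin from where it was at the start of the episode above 0.025 m).
It also fails if it takes over 106 s, if anything falls off the work surface, if the arm or the gripper's body presses on something with over 40 N, if the wrist force passes 120 N, or if a joint passes its speed limit or range.

ROBOT

A 7-joint arm with a two-finger parallel gripper is mounted at the origin on the work surface; the furniture and walls round the work are solid. World frame = base frame: x ahead of the robot, y to its left, z up, the work surface at z = 0. Lengths are in m, angles in rad, forces in N, time in s.
With the tool pointing down it reaches from about 0.4 to 0.85 m from the base axis. Payload 10.4 kg.
Tool frame: the origin (TCP) lies midway between the tips of the shut fingers; the grasp point (between the pads) lies 19 mm behind it (ctrl.grip_point_offset is the distance from the TCP to the grasp point, in m); z points along the fingers, y is the direction in which the jaws open and shut (so a half turn about z gives the same grasp; the last joint's range is limited). The gripper opens to 85 mm and grips with 20 to 120 N. Pads are 22 mm wide; open, the fingers measure 114 mm over their backs; the gripper's body (76 mm by 85 mm) begins 54 mm behind the grasp point. The pads swing forward as they close: fully open they stand 13 mm farther back than shut.
Start: joints at [-1.138, 0.332, -0.065, 1.46, 0.022, 1.35, -0.088], TCP at [0.275, 0.561, 0.231] pointing down, gripper open.
Joint ranges: [-2.6, 2.6], [-0.5, 2.12], [-1.47, 1.34], [0.16, 2.42], [-1.27, 4.41], [0.06, 2.06], [-2.6, 2.6]. Speed limits (rad/s): [2.22, 2.22, 2.79, 2.79, 3.14, 3.14, 3.14].

INTERFACE

Orientations are given as a rotation vector (axis times angle).
In Python, from plant import telemetry, optics, workorder, ctrl gives the robot as it stands.
- The arm moves only by the tool step_arm, never from a script. Its argument "increments" is text: rows parted by semicolons, each of 7 numbers parted by spaces: the opening in per cent of the stroke, from 0 (shut) to 100 (fully open), then the shift along the tool's x, y, z in cm, then the turn, a rotation vector about the tool's x, y, z in degrees. In form: hand tx ty tz ax ay az; .... A call has exactly 8 rows; each row is the pose to reach, as a shift and turn from the pose measured when the call began, along the tool's axes at that moment; what a row does not reach only later rows make up. A row lasts 1/12 s, in which the tool goes at most 41.7 mm and 7.16 degrees, less where a joint would pass 70% of its speed; a pose out of reach is approached as far as the arm can. A call with a gripper value outside its range is refused whole. The fingers move at their own pace and stop on an object; "force" is the grip in N (left out, the last holds). Time passes only in rows, so rows that repeat a pose let the fingers close, or fill a call up. It gives the time, the measured TCP pose, the force and the opening at its end, in the units of the state.
- telemetry.sense(): the state, without advancing time (a new reading comes with each control period).
- optics.read_camera(name): name is "side" or "top"; returns a dict with "frame" (480x640x3 uint8, red, green, blue), "camera_matrix" (3x3 intrinsics, pixels), "k1" (the pictures are not rectified: a ray, as slopes to the right and down, at radius r is drawn at 1 + k1 r^2 times it, then the intrinsics apply), "rvec" (rotation vector, rad) and "tvec" (3), from world to camera coordinates, as OpenCV has them. Camera axes: x right, y down, z forward; pixel columns grow to the right and rows downward; lengths in m; the calibration is good to about 2 mm. A picture is of the moment at which its call begins. There is no depth.
- workorder.finish_job(): hands the job in, once; it reports no verdict.
The state is a dict: "time_s": time; "joint_pos": joint angles; "joint_vel": joint speeds; "effort": joint torques, N m; "ee_pos": TCP position; "tcp_rot": TCP orientation; "ft_force": force on the tool from outside, world axes, zero at the start; "torque": the same for the moment, N m; "grip_width": finger opening in m.
Only numpy, scipy, OpenCV 4.12 (cv2) and the standard library are available. Lean on these libraries where they do the work, as an engineer would, in place of code of your own. Each camera call takes 0.05 s, during which the arm holds its last target. There are 200 camera calls.

## Working session

There is one attempt and no reset: what is moved stays moved. The work goes in short steps, Python scripts to look and compute and a tool call to move; the robot and the scene stay as the last step left them, time stands still between calls to the robot, and variables do not carry over. Pictures are saved under pics/ and viewed, on a budget of 14 in all, crops included, one or two more only if the job needs it, and the job is handed in when it is done.

Besides the shell and the picture viewer there is one more tool, called after "Emit:" as a command line: name --argument value ..., lists and objects as JSON in quotes. step_arm: Moves the arm, as the interface text tells. Its arguments: {"type":"object","properties":{"increments":{"type":"string"},"force":{"type":"number"}},"required":["increments"]}

```bash
mkdir -p pics; ls; cat > h.py <<'E'
import numpy as np, cv2
from plant import telemetry, optics, workorder, ctrl
def shot(n,name=None):
    c=optics.read_camera(n); 
    if name: cv2.imwrite(f'pics/{name}.png',c['frame'][:,:,::-1])
    return c
def ray(c,uv):
    K=np.array(c['camera_matrix'],float);R=cv2.Rodrigues(np.array(c['rvec'],float))[0];t=np.array(c['tvec'],float).ravel()
    d=np.array([(uv[0]-K[0,2])/K[0,0],(uv[1]-K[1,2])/K[1,1]]);p=d.copy()
    for _ in range(20): p=d/(1+c['k1']*(p@p))
    return -R.T@t, R.T@np.array([p[0],p[1],1.])
def onz(c,uv,z):
    o,d=ray(c,uv); return o+d*(z-o[2])/d[2]
def proj(c,P):
    K=np.array(c['camera_matrix'],float);D=np.array([c['k1'],0,0,0],float)
    return cv2.projectPoints(np.array(P,float).reshape(-1,3),np.array(c['rvec'],float),np.array(c['tvec'],float),K,D)[0].reshape(-1,2)
E
python3 - <<'E'
from h import *
for n in('top','side'):
    c=shot(n,n+'0'); print(n,c['camera_matrix'],c['k1'],ray(c,(320,240)))
s=telemetry.sense(); print(s, ctrl.grip_point_offset)
E
```

```text
pics
top [[532.45804082   0.         325.76963878]
 [  0.         532.45804082 243.62912973]
 [  0.           0.           1.        ]] 0.004175864546686407 (array([0.24257679, 0.00502696, 1.22660117]), array([ 0.16175007,  0.00254134, -0.98691151]))
side [[579.14524125   0.         313.68834928]
 [  0.         579.14524125 241.22221093]
 [  0.           0.           1.        ]] -0.02096440498532856 (array([0.13210215, 1.21056802, 0.89033576]), array([ 0.18778237, -0.80159633, -0.56771853]))
{'time_s': 0.1, 'joint_pos': array([-1.13757267,  0.33278008, -0.06471796,  1.46084083,  0.02157986,
        1.34991151, -0.08851054]), 'joint_vel': array([ 0.00064492,  0.00013744,  0.00084669, -0.00332197, -0.00082418,
        0.00284548, -0.00209236]), 'effort': array([ 5.83656092e-04, -6.26742840e+01,  4.84068948e-02, -3.92431319e+01,
        1.62834674e-02,  7.05163489e-03, -5.49827678e-05]), 'ee_pos': array([0.27496664, 0.560894  , 0.23062127]), 'tcp_rot': array([-7.09734800e-01, -3.06011473e+00,  1.91597859e-03]), 'ft_force': array([0.7914106 , 0.78767501, 0.87388326]), 'torque': array([0.02233363, 0.01010845, 0.04456564]), 'grip_width': 0.08531050569155955} 0.0187
```

View pics/top0.png

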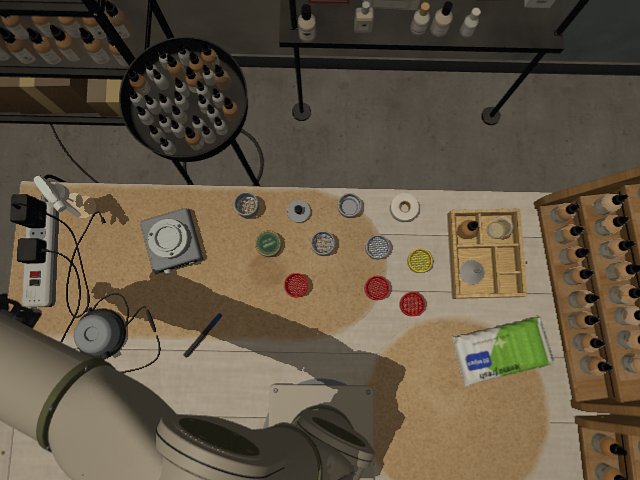

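View pics/side0.png

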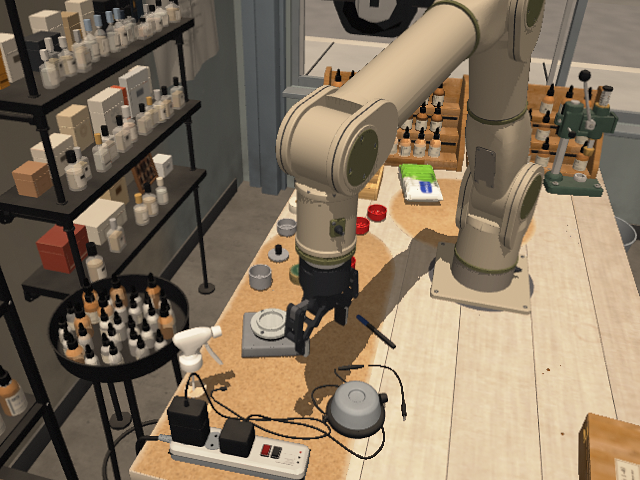

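```bash
python3 - <<'E'
import cv2
a=cv2.imread('pics/top0.png')[180:320,130:445]
cv2.imwrite('pics/crop0.png',cv2.resize(a,None,fx=2.5,fy=2.5,interpolation=cv2.INTER_CUBIC))
E
```

```text
(no output)
```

View pics/crop0.png

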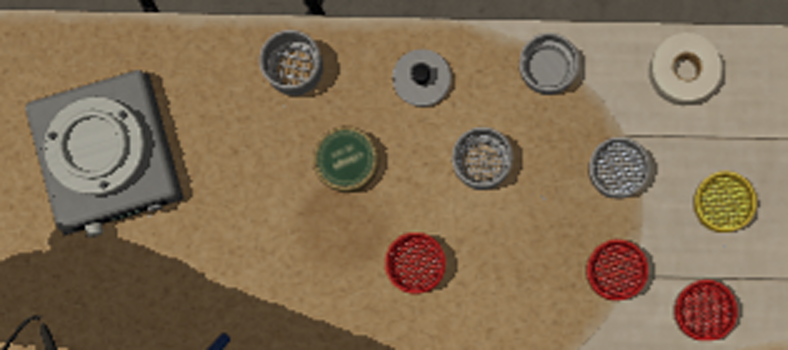

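```bash
cat > meas.py <<'E'
from h import *
OBJ={'coarse':((246,205),.044),'lid':((299,211),.013),'pan':((350,205),.030),'fine':((378,247),.030),'medium':((323,243),.036),'tin':((268,243),.026),'roll':((405,207),.026),'ring':((166,237),.061),'red1':((297,285),.03),'red2':((377,288),.03),'yel':((420,261),.03)}
def circ(c,uv,r,w=26,f=6):
    u,v=map(int,uv); a=c['frame'][v-w:v+w,u-w:u+w]
    g=cv2.cvtColor(cv2.resize(a,None,fx=f,fy=f,interpolation=cv2.INTER_CUBIC),cv2.COLOR_RGB2GRAY)
    h=cv2.HoughCircles(cv2.GaussianBlur(g,(0,0),3),cv2.HOUGH_GRADIENT_ALT,1.0,8,param1=120,param2=.3,minRadius=int(r*f*.8),maxRadius=int(r*f*1.2))
    if h is None: return []
    return [((x+.5)/f-.5+u-w,(y+.5)/f-.5+v-w,q/f) for x,y,q in h[0]]
if __name__=='__main__':
    c=shot('top')
    for n,(uv,z) in OBJ.items():
        R={'tin':.0295,'roll':.032,'ring':.031}.get(n,.027)
        p=onz(c,uv,z); r=abs(proj(c,p+[0,R,0])-proj(c,p))[0,0]
        for x,y,q in circ(c,uv,r)[:4]:
            print(n,np.round((x,y),1),'r',round(q,1),'exp',round(r,1),np.round(onz(c,(x,y),z),4))
E
python3 meas.py
```

```text
coarse [245.1 203.4] r 10.9 exp 11.9 [0.5172 0.1798 0.044 ]
coarse [254.1 207.2] r 11.4 exp 11.9 [0.5087 0.1591 0.044 ]
pan [349.4 205.6] r 10.3 exp 11.7 [ 0.5203 -0.058   0.03  ]
pan [349.4 205.6] r 12.1 exp 11.7 [ 0.5203 -0.058   0.03  ]
fine [378.9 247.6] r 12.8 exp 11.9 [ 0.4239 -0.1262  0.03  ]
medium [322.8 243.4] r 11.3 exp 11.9 [0.43   0.0017 0.036 ]
tin [268.1 243.2] r 12.0 exp 13.0 [0.4295 0.1263 0.026 ]
tin [269.6 243.1] r 14.3 exp 13.0 [0.43   0.1229 0.026 ]
ring [166.8 237.4] r 12.4 exp 14.1 [0.4327 0.347  0.061 ]
ring [169.1 233.6] r 15.6 exp 14.1 [0.4414 0.3424 0.061 ]
ring [170.4 237.2] r 15.8 exp 14.1 [0.4333 0.3389 0.061 ]
ring [170.4 237.2] r 13.4 exp 14.1 [0.4333 0.3389 0.061 ]
red1 [301.4 284.2] r 11.3 exp 12.0 [0.3371 0.0479 0.03  ]
red2 [376.2 287.4] r 12.4 exp 12.0 [ 0.3332 -0.1204  0.03  ]
yel [419.9 259.2] r 12.9 exp 11.9 [ 0.3989 -0.2194  0.03  ]
yel [419.9 259.2] r 10.5 exp 11.9 [ 0.3989 -0.2194  0.03  ]
```

```bash
cat > fit.py <<'E'
from meas import *
from scipy.optimize import least_squares
S=4000 # px per m in the rectified patch
def rect(c,p,z,half=.045):
    n=int(2*half*S); k=(np.arange(n)-n/2)/S
    Y,X=np.meshgrid(p[1]-k,p[0]-k); P=np.stack([X,Y,np.full_like(X,z)],-1)
    m=proj(c,P).reshape(n,n,2).astype(np.float32)
    return cv2.remap(c['frame'],m[...,0],m[...,1],cv2.INTER_CUBIC)
def rim(c,p,z,R,th,tol=.006):
    """radial strongest edge near radius R round p, robust circle fit, R fixed"""
    p=np.array(p[:2],float)
    for _ in range(4):
        a=rect(c,p,z); g=cv2.GaussianBlur(cv2.cvtColor(a,cv2.COLOR_RGB2LAB).astype(np.float32),(0,0),4)
        n=len(a); r=np.arange((R-tol)*S,(R+tol)*S)
        u=n/2-np.outer(np.sin(th),r); v=n/2-np.outer(np.cos(th),r)
        s=cv2.remap(g,u.astype(np.float32),v.astype(np.float32),1)
        d=np.linalg.norm(np.gradient(s,axis=1),axis=2)
        k=d.argmax(1); q=p+np.stack([np.cos(th),np.sin(th)],1)*(r[k]/S)[:,None]
        f=least_squares(lambda x:np.hypot(*(q-x).T)-R,p,loss='soft_l1',f_scale=.0007)
        p=f.x
    return p,np.median(abs(f.fun)),a
if __name__=='__main__':
    c=shot('top'); tiles=[]
    for n,(uv,z) in OBJ.items():
        R={'tin':.0295,'roll':.032,'ring':.031}.get(n,.027)
        p0=onz(c,uv,z); away=np.arctan2(p0[1]-.005,p0[0]-.243)
        p,e,a=rim(c,p0,z,R,away+np.linspace(-1.7,1.7,120))
        print(n,np.round(p,4),'med res mm',round(e*1e3,2))
        a=np.ascontiguousarray(a[:,:,::-1]); h=len(a)//2
        cv2.circle(a,(h,h),int(R*S),(0,0,255),1); cv2.putText(a,n,(5,40),0,1.4,(255,0,255),2)
        tiles.append(cv2.resize(a,(198,198)))
    tiles+= [tiles[0]*0]*(12-len(tiles))
    cv2.imwrite('pics/fit0.png',np.vstack([np.hstack(tiles[i:i+4]) for i in(0,4,8)]))
E
python3 fit.py
```

```text
coarse [0.5157 0.1772] med res mm 0.75
lid [0.5099 0.0605] med res mm 0.25
pan [ 0.5141 -0.0652] med res mm 1.56
fine [ 0.4254 -0.1291] med res mm 1.24
medium [0.427 0.004] med res mm 1.26
tin [0.4301 0.1242] med res mm 1.91
roll [ 0.5223 -0.1854] med res mm 0.25
ring [0.4326 0.3369] med res mm 1.62
red1 [0.3361 0.059 ] med res mm 1.2
red2 [ 0.3325 -0.1278] med res mm 0.48
yel [ 0.3932 -0.2185] med res mm 1.52
```

View pics/fit0.png

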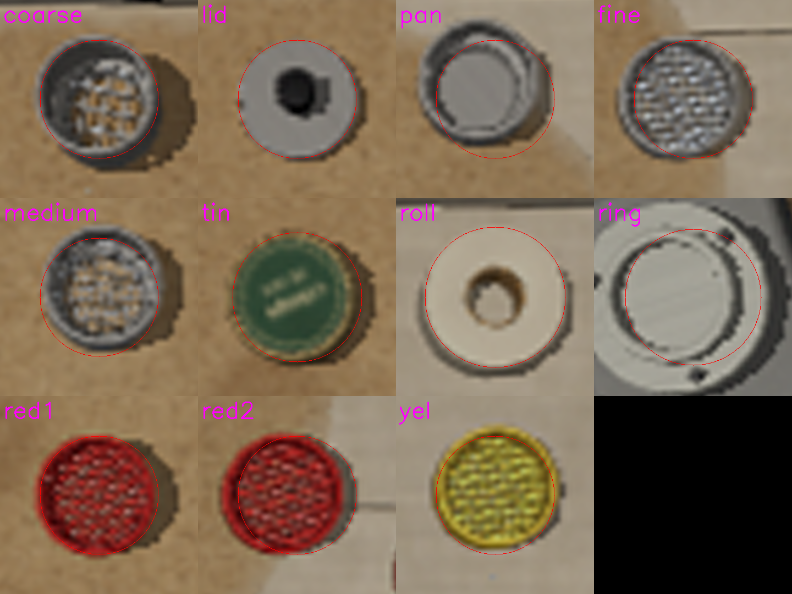

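```bash
python3 - <<'E'
s=open('fit.py').read()
s=s.replace("k=d.argmax(1);","k=len(r)-1-(d[:,::-1]>np.maximum(.55*d.max(1),.3*np.median(d.max(1)))[:,None]).argmax(1);")
s=s.replace("away+np.linspace(-1.7,1.7,120))","np.linspace(-.7,2.1,120))").replace("pics/fit0","pics/fit1")
s=s.replace("range(4)","range(8)")
s=s.replace("if __name__=='__main__':","if __name__=='__main__':\n    OBJ['ring']=((168,238),.052);OBJ['pan']=((349.4,205.6),.03);OBJ['fine']=((377,246),.03)",1)
s=s.replace("'ring':.031","'ring':.044").replace("c=shot('top'); tiles","c=shot('top'); tiles").replace("rect(c,p,z,half=.045)","rect(c,p,z,half=.045)").replace("half=.045","half=.052").replace("tol=.006","tol=.005")
open('fit.py','w').write(s)
E
python3 fit.py
```

```text
coarse [0.517  0.1787] med res mm 0.25
lid [0.5114 0.0619] med res mm 0.25
pan [ 0.5238 -0.0586] med res mm 0.27
fine [ 0.4265 -0.1236] med res mm 0.49
medium [0.432  0.0023] med res mm 0.49
tin [0.432  0.1271] med res mm 1.25
roll [ 0.5246 -0.1846] med res mm 1.13
ring [0.4344 0.3501] med res mm 0.25
red1 [0.3377 0.0622] med res mm 0.25
red2 [ 0.3345 -0.119 ] med res mm 0.75
yel [ 0.3959 -0.2152] med res mm 0.5
```

View pics/fit1.png

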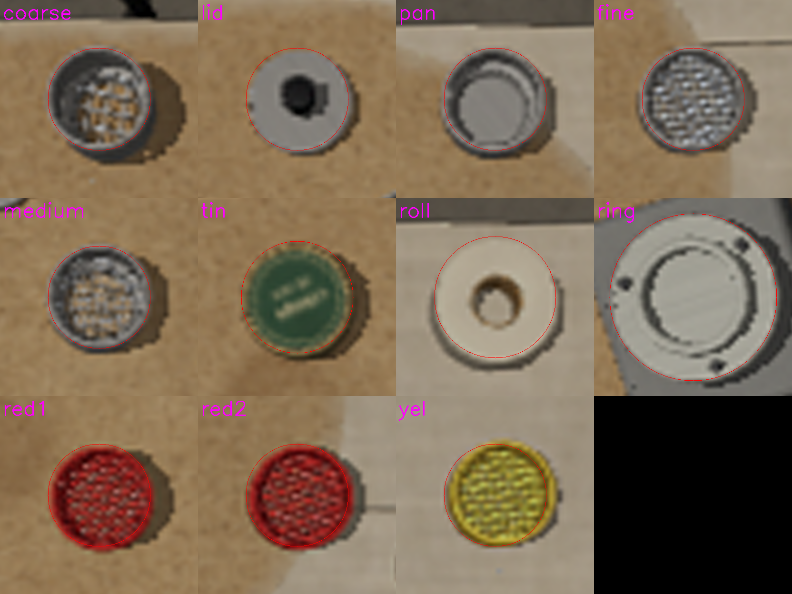

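```bash
cat > go.py <<'E'
import sys
from h import *
from scipy.spatial.transform import Rotation as Ro
s=telemetry.sense(); R=Ro.from_rotvec(s['tcp_rot']); T=Ro.from_rotvec([0,np.pi,0])
d=np.array(list(map(float,sys.argv[1:4])))-s['ee_pos']
print('t',round(s['time_s'],2),'pos',np.round(s['ee_pos'],4),'w',round(s['grip_width'],4),'F',np.round(s['ft_force'],1))
print('shift cm',np.round(R.inv().apply(d)*100,2),'turn deg',np.round(np.degrees((R.inv()*T).as_rotvec()),2))
E
python3 go.py .5235 -.0585 .15
```

```text
t 0.25 pos [0.2751 0.561  0.231 ] w 0.0852 F [-0.1 -0.4  0.4]
shift cm [-49.58 -44.68   8.13] turn deg [-4.000e-02 -1.000e-02 -2.612e+01]
```

Emit:
step_arm --increments "100 -6 -5.5 0 0 0 -4;100 -12 -11 0 0 0 -10;100 -18 -16.5 0 0 0 -16;100 -24 -22 0 0 0 -22;100 -29 -26.5 1 0 0 -26.1;100 -33 -30 2 0 0 -26.1;100 -36 -33 3 0 0 -26.1;100 -39 -35.5 4 0 0 -26.1"

```text
time_s: 0.92
ee_pos: [0.3972, 0.2497, 0.2166]
tcp_rot: [0.001, 3.141, 0.0]
ft_force: [0.8, -0.8, 0.2]
grip_width: 0.0853
```

```bash
python3 go.py .5235 -.0585 .08
```

```text
t 0.92 pos [0.3972 0.2497 0.2166] w 0.0853 F [ 0.8 -0.8  0.2]
shift cm [-12.64 -30.82  13.66] turn deg [ 0.01  0.02 -0.02]
```

Emit:
step_arm --increments "100 -2 -4 0 0 0 0;100 -3.5 -8 1 0 0 0;100 -5 -12 2 0 0 0;100 -6.5 -16 3 0 0 0;100 -8 -20 4 0 0 0;100 -10 -24 6 0 0 0;100 -11.5 -28 8 0 0 0;100 -12.6 -30.8 9 0 0 0"

```text
time_s: 1.58
ee_pos: [0.518, -0.046, 0.1318]
tcp_rot: [-0.0, 3.14, 0.001]
ft_force: [0.1, 1.1, -0.0]
grip_width: 0.0855
```

```bash
python3 - <<'E'
from h import *
c=shot('top','t1'); s=telemetry.sense(); print(s['ee_pos'],s['joint_vel'].max())
p=s['ee_pos']; print(proj(c,[p,[.5235,-.0585,.03],p+[0,.043,.013],p+[0,-.043,.013]]))
a=c['frame'][150:270,270:430,::-1]; cv2.imwrite('pics/t1c.png',cv2.resize(a,None,fx=4,fy=4,interpolation=cv2.INTER_CUBIC))
E
python3 go.py .5235 -.0585 .004
```

```text
[ 0.5180087  -0.05408904  0.12924422] 0.06994169360301718
[[350.13608421 196.02189782]
 [349.63935248 204.22618486]
 [329.94743954 194.09644598]
 [371.01469345 194.92315925]]
t 1.63 pos [ 0.518  -0.0541  0.1292] w 0.0854 F [-4.2 -6.8 -0.9]
shift cm [-0.57 -0.39 12.53] turn deg [-0.22 -0.06 -0.4 ]
```

View pics/t1c.png

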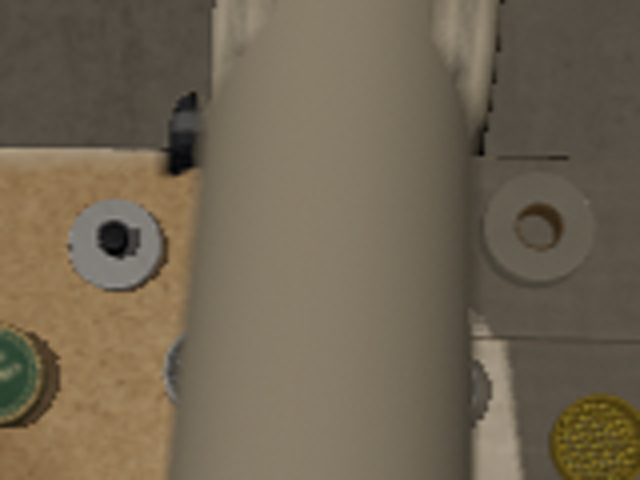

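Emit:
step_arm --increments "100 -0.6 -0.4 2 0 0 0;100 -0.6 -0.4 4.5 0 0 0;100 -0.6 -0.4 7 0 0 0;100 -0.6 -0.4 9 0 0 0;100 -0.6 -0.4 10.5 0 0 0;100 -0.6 -0.4 11.5 0 0 0;100 -0.6 -0.4 11.5 0 0 0;100 -0.6 -0.4 11.5 0 0 0"

```text
time_s: 2.3
ee_pos: [0.5239, -0.0586, 0.0144]
tcp_rot: [-0.011, -3.14, 0.006]
ft_force: [0.6, -0.3, -1.0]
grip_width: 0.0854
```

```bash
python3 - <<'E'
from h import *
c=shot('side','s1'); s=telemetry.sense(); p=s['ee_pos'];u,v=proj(c,[p])[0].astype(int);print(p,u,v,proj(c,[.5235,-.0585,.03]))
a=c['frame'][v-60:v+50,u-70:u+70,::-1]; cv2.imwrite('pics/s1c.png',cv2.resize(a,None,fx=5,fy=5,interpolation=cv2.INTER_CUBIC))
E
python3 go.py .5235 -.0585 .004
```

```text
[ 0.52441901 -0.05857593  0.01504511] 286 227 [[286.92895   222.8912528]]
t 2.35 pos [ 0.5244 -0.0586  0.015 ] w 0.0853 F [0.2 0.4 0.9]
shift cm [0.09 0.01 1.1 ] turn deg [-0.22 -0.01 -0.4 ]
```

View pics/s1c.png

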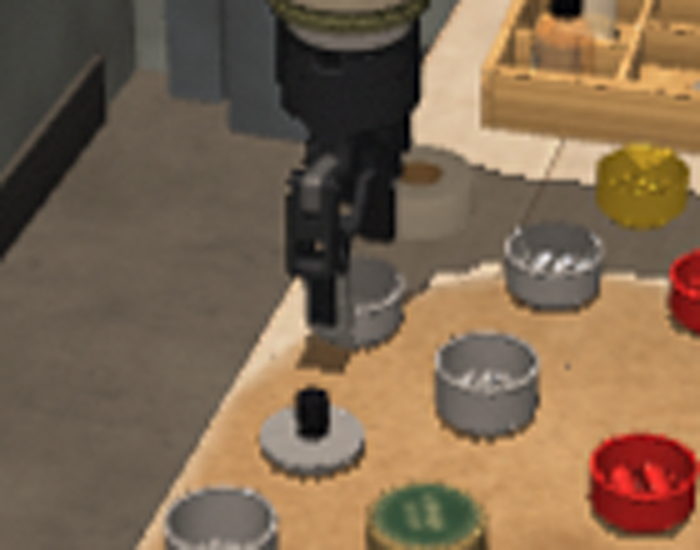

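```bash
python3 - <<'E'
from h import *
c=shot('side'); s=telemetry.sense(); p=s['ee_pos']
f=lambda P:np.round((proj(c,P)-[216,167])*5+2)
print(f([p+[dx,.057,dz] for dx in(-.011,.011) for dz in (.013,.03)]))
print(f([[.5235,-.0585,.03],[.5235-.027,-.0585,.03],[.5235+.027,-.0585,.03],[.511,.062,.037],[.432,.002,.036]]))
E
python3 go.py .5235 -.0585 .004
```

```text
[[343. 343.]
 [343. 316.]
 [304. 337.]
 [303. 310.]]
[[357. 281.]
 [404. 289.]
 [309. 274.]
 [311. 397.]
 [491. 359.]]
t 2.4 pos [ 0.5247 -0.0586  0.0153] w 0.0853 F [ 0.8 -0.4  1. ]
shift cm [0.12 0.01 1.13] turn deg [-0.21  0.03 -0.4 ]
```

Emit:
step_arm --increments "100 0.1 0 0.6 -0.2 0 -0.4;100 0.1 0 1.1 -0.2 0 -0.4;100 0.1 0 1.1 -0.2 0 -0.4;40 0.1 0 1.1 -0.2 0 -0.4;30 0.1 0 1.1 -0.2 0 -0.4;30 0.1 0 1.1 -0.2 0 -0.4;30 0.1 0 1.1 -0.2 0 -0.4;30 0.1 0 1.1 -0.2 0 -0.4" --force 50

```text
time_s: 3.07
ee_pos: [0.5239, -0.0586, 0.005]
tcp_rot: [0.0, 3.141, 0.0]
ft_force: [-3.0, 0.7, 7.7]
grip_width: 0.053
```

```bash
python3 go.py .4345 .350 .12
```

```text
t 3.07 pos [ 0.5239 -0.0586  0.005 ] w 0.053 F [-3.   0.7  7.7]
shift cm [  8.93  40.86 -11.5 ] turn deg [ 0.01  0.05 -0.01]
```

Emit:
step_arm --increments "30 0 0 -3 0 0 0;30 0 0 -6 0 0 0;30 0.5 2 -9 0 0 0;30 1.5 6 -11.5 0 0 0;30 2.5 10 -11.5 0 0 0;30 3.5 14 -11.5 0 0 0;30 4.5 18 -11.5 0 0 0;30 5.5 22 -11.5 0 0 0"

```text
time_s: 3.73
ee_pos: [0.469, 0.1594, 0.1206]
tcp_rot: [0.001, 3.14, 0.001]
ft_force: [2.1, 0.3, -0.6]
grip_width: 0.053
```

```bash
python3 go.py .4345 .350 .12
```

```text
t 3.73 pos [0.469  0.1594 0.1206] w 0.053 F [ 2.1  0.3 -0.6]
shift cm [ 3.46 19.06  0.07] turn deg [ 0.05  0.11 -0.02]
```

Emit:
step_arm --increments "30 1 4 0 0 0 0;30 2 8 0 0 0 0;30 2.8 12 0 0 0 0;30 3.4 15.5 0 0 0 0;30 3.5 18 0 0 0 0;30 3.5 19.1 0 0 0 0;30 3.5 19.1 0 0 0 0;30 3.5 19.1 0.5 0 0 0"

```text
time_s: 4.4
ee_pos: [0.4348, 0.3501, 0.1161]
tcp_rot: [0.001, 3.139, 0.001]
ft_force: [-0.3, 0.3, -0.4]
grip_width: 0.0527
```

```bash
python3 go.py .4345 .350 .058
python3 - <<'E'
from h import *
c=shot('side','s2'); s=telemetry.sense(); p=s['ee_pos'];u,v=proj(c,[.4345,.35,.061])[0].astype(int)
print(p,u,v,np.round((proj(c,[p,p-[0,0,.005],[.4345,.35,.061],[.4345,.35,.052]])-[u-70,v-70])*5))
a=c['frame'][v-70:v+40,u-70:u+70,::-1]; cv2.imwrite('pics/s2c.png',cv2.resize(a,None,fx=5,fy=5,interpolation=cv2.INTER_CUBIC))
E
```

```text
t 4.4 pos [0.4348 0.3501 0.1161] w 0.0527 F [-0.3  0.3 -0.4]
shift cm [ 0.05 -0.01  5.81] turn deg [ 0.05  0.16 -0.03]
[0.43454156 0.34873118 0.11461794] 270 318 [[352. 252.]
 [353. 261.]
 [355. 351.]
 [355. 367.]]
```

View pics/s2c.png

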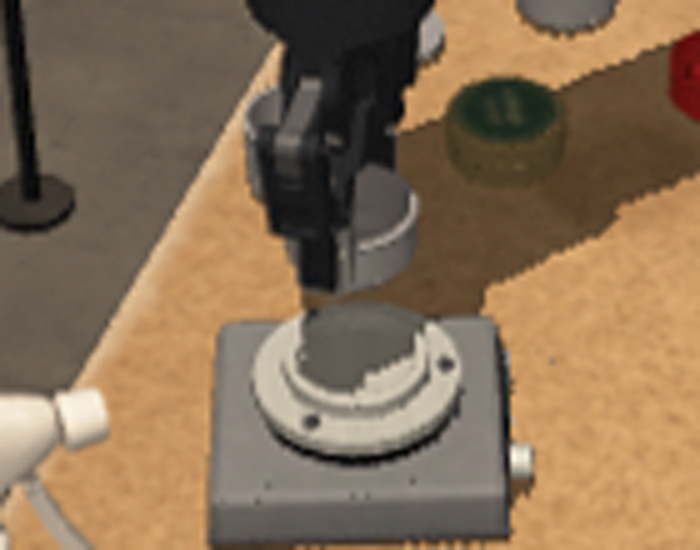

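Emit:
step_arm --increments "30 0 0 1.5 0 0 0;30 0 0.1 3 0 0 0;30 0 0.1 4 0 0 0;30 0 0.1 4.6 0 0 0;30 0 0.1 5.1 0 0 0;30 0 0.1 5.4 0 0 0;30 0 0.1 5.6 0 0 0;30 0 0.1 5.6 0 0 0"

```text
time_s: 5.12
ee_pos: [0.4348, 0.3496, 0.0586]
tcp_rot: [0.003, 3.14, -0.001]
ft_force: [0.2, 0.1, -0.4]
grip_width: 0.0528
```

```bash
python3 go.py .4345 .350 .058
```

```text
t 5.12 pos [0.4348 0.3496 0.0586] w 0.0528 F [ 0.2  0.1 -0.4]
shift cm [0.03 0.04 0.06] turn deg [-0.03  0.1  -0.11]
```

Emit:
step_arm --increments "30 0 0 0.1 0 0 0;100 0 0 0.1 0 0 0;100 0 0 0.1 0 0 0;100 0 0 0.1 0 0 0;100 0 0 -1 0 0 0;100 0 0 -4 0 0 0;100 0 -2 -7 0 0 0;100 0 -6 -7 0 0 0"

```text
time_s: 5.78
ee_pos: [0.4361, 0.295, 0.135]
tcp_rot: [-0.006, 3.133, 0.011]
ft_force: [2.3, -0.5, -0.1]
grip_width: 0.0852
```

```bash
python3 go.py .4265 -.1236 .08
```

```text
t 5.78 pos [0.4361 0.295  0.135 ] w 0.0852 F [ 2.3 -0.5 -0.1]
shift cm [  1.16 -41.9    5.2 ] turn deg [0.4  0.48 0.22]
```

Emit:
step_arm --increments "100 0 -4 0 0.4 0.5 0.2;100 0.2 -8 0 0.4 0.5 0.2;100 0.4 -12 0 0.4 0.5 0.2;100 0.6 -16 0 0.4 0.5 0.2;100 0.8 -20 0 0.4 0.5 0.2;100 1 -24 0 0.4 0.5 0.2;100 1.1 -28 0 0.4 0.5 0.2;100 1.1 -32 0 0.4 0.5 0.2"

```text
time_s: 6.45
ee_pos: [0.426, -0.0268, 0.1338]
tcp_rot: [-0.001, 3.14, 0.002]
ft_force: [1.0, 0.2, 1.0]
grip_width: 0.0857
```

```bash
python3 go.py .4265 -.1236 .014
```

```text
t 6.45 pos [ 0.426  -0.0268  0.1338] w 0.0857 F [1.  0.2 1. ]
shift cm [-0.03 -9.7  11.97] turn deg [0.06 0.06 0.03]
```

Emit:
step_arm --increments "100 0 -4 0 0 0 0;100 0 -7.5 0 0 0 0;100 0 -9.4 0.5 0 0 0;100 0 -9.7 3 0 0 0;100 0 -9.7 5.5 0 0 0;100 0 -9.7 7.5 0 0 0;100 0 -9.7 8.5 0 0 0;100 0 -9.7 8.8 0 0 0"

```text
time_s: 7.12
ee_pos: [0.4254, -0.1236, 0.0448]
tcp_rot: [0.001, -3.141, -0.002]
ft_force: [-0.3, -0.5, 0.3]
grip_width: 0.0853
```

```bash
python3 go.py .4265 -.1236 .004
python3 - <<'E'
from h import *
c=shot('side','s3'); s=telemetry.sense(); p=s['ee_pos'];u,v=proj(c,[.4265,-.1236,.03])[0].astype(int)
print(np.round((proj(c,[[.4265,-.1236,.03],[.4265-.027,-.1236,.03],[.4265+.027,-.1236,.03],[.432,.002,.036],[.4345,.35,.083]])-[u-50,v-60])*4))
a=c['frame'][v-60:v+80,u-50:u+70,::-1]; b=c['frame'][240:380,210:330,::-1]
cv2.imwrite('pics/s3c.png',cv2.resize(np.hstack([a,b]),None,fx=3.3,fy=3.3,interpolation=cv2.INTER_CUBIC))
print((proj(c,[[.4345,.35,.083],[.4345-.027,.35,.083],[.4345,.377,.083]])-[210,240])*3.3+[396,0])
E
```

```text
t 7.12 pos [ 0.4254 -0.1236  0.0448] w 0.0853 F [-0.3 -0.5  0.3]
shift cm [-0.11 -0.01  4.08] turn deg [ 0.07 -0.05  0.03]
[[200. 240.]
 [238. 246.]
 [163. 234.]
 [147. 330.]
 [-25. 618.]]
[[596.24016218 232.34967656]
 [637.14105467 240.25096812]
 [582.62223772 260.29234613]]
```

View pics/s3c.png

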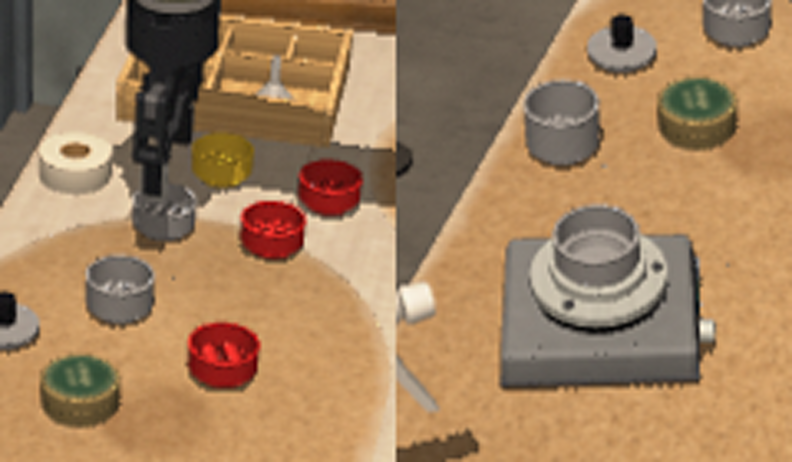

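Emit:
step_arm --increments "100 -0.1 0 2 0 0 0;100 -0.1 0 3.3 0 0 0;100 -0.1 0 4 0 0 0;100 -0.1 0 4 0 0 0;30 -0.1 0 4 0 0 0;30 -0.1 0 4 0 0 0;30 -0.1 0 4 0 0 0;30 -0.1 0 4 0 0 0"

```text
time_s: 7.83
ee_pos: [0.4277, -0.1235, 0.0068]
tcp_rot: [-0.001, 3.14, 0.003]
ft_force: [-4.2, 1.4, 14.6]
grip_width: 0.0526
```

```bash
python3 go.py .4345 .350 .14
```

```text
t 7.83 pos [ 0.4277 -0.1235  0.0068] w 0.0526 F [-4.2  1.4 14.6]
shift cm [ -0.73  47.38 -13.23] turn deg [0.1  0.08 0.03]
```

Emit:
step_arm --increments "30 0 0 -3 0 0 0;30 0 0 -6.5 0 0 0;30 0 2 -10 0 0 0;30 0 6 -13.2 0 0 0;30 0 10 -13.2 0 0 0;30 -0.2 14 -13.2 0 0 0;30 -0.4 18 -13.2 0 0 0;30 -0.6 22 -13.2 0 0 0"

```text
time_s: 8.5
ee_pos: [0.4332, 0.097, 0.1404]
tcp_rot: [-0.0, 3.138, 0.005]
ft_force: [0.5, 0.6, -0.6]
grip_width: 0.0525
```

Emit:
step_arm --increments "30 -0.1 4 0 0 0 0;30 -0.1 8 0 0 0 0;30 -0.1 12 0 0 0 0;30 -0.1 16 0 0 0 0;30 -0.1 20 0 0 0 0;30 -0.1 22.5 0 0 0 0;30 -0.1 24 0 0 0 0;30 -0.1 24.5 0 0 0 0"

```text
time_s: 9.17
ee_pos: [0.4335, 0.3443, 0.1414]
tcp_rot: [-0.005, 3.138, 0.006]
ft_force: [0.3, -0.8, -1.2]
grip_width: 0.0521
```

```bash
python3 go.py .4345 .350 .0818
```

```text
t 9.17 pos [0.4335 0.3443 0.1414] w 0.0521 F [ 0.3 -0.8 -1.2]
shift cm [-0.08  0.55  5.96] turn deg [0.21 0.2  0.18]
```

Emit:
step_arm --increments "30 -0.1 0.5 1 0.2 0.2 0.2;30 -0.1 0.55 2.5 0.2 0.2 0.2;30 -0.1 0.55 4 0.2 0.2 0.2;30 -0.1 0.55 4.8 0.2 0.2 0.2;30 -0.1 0.55 5.3 0.2 0.2 0.2;30 -0.1 0.55 5.6 0.2 0.2 0.2;30 -0.1 0.55 5.8 0.2 0.2 0.2;30 -0.1 0.55 5.8 0.2 0.2 0.2"

```text
time_s: 9.83
ee_pos: [0.435, 0.3498, 0.0836]
tcp_rot: [0.001, 3.141, 0.0]
ft_force: [0.9, -0.1, -0.3]
grip_width: 0.0523
```

```bash
python3 go.py .4345 .350 .0818
```

```text
t 9.83 pos [0.435  0.3498 0.0836] w 0.0523 F [ 0.9 -0.1 -0.3]
shift cm [0.05 0.02 0.18] turn deg [ 0.02  0.02 -0.05]
```

Emit:
step_arm --increments "30 0 0 0.15 0 0 0;30 0 0 0.15 0 0 0;100 0 0 0.15 0 0 0;100 0 0 0.15 0 0 0;100 0 0 0.1 0 0 0;100 0 0 -2 0 0 0;100 0 0 -5 0 0 0;100 0 -3 -7 0 0 0"

```text
time_s: 10.5
ee_pos: [0.4339, 0.3248, 0.1557]
tcp_rot: [-0.009, 3.14, 0.005]
ft_force: [-0.2, 0.5, 0.8]
grip_width: 0.0852
```

```bash
python3 go.py .432 .002 .12
```

```text
t 10.5 pos [0.4339 0.3248 0.1557] w 0.0852 F [-0.2  0.5  0.8]
shift cm [  0.37 -32.29   3.46] turn deg [0.19 0.08 0.31]
```

Emit:
step_arm --increments "100 0.1 -4 0 0.2 0 0.3;100 0.2 -8 0 0.2 0 0.3;100 0.3 -12 0.5 0.2 0 0.3;100 0.4 -16 1 0.2 0 0.3;100 0.4 -20 2 0.2 0 0.3;100 0.4 -24 3 0.2 0 0.3;100 0.4 -28 3.5 0.2 0 0.3;100 0.4 -31 3.5 0.2 0 0.3"

```text
time_s: 11.17
ee_pos: [0.4306, 0.0117, 0.119]
tcp_rot: [0.003, 3.141, -0.0]
ft_force: [0.7, -0.5, -0.3]
grip_width: 0.0854
```

```bash
python3 go.py .432 .002 .0055
python3 - <<'E'
from fit import *
c=shot('side','s4'); b=c['frame'][230:370,210:340,::-1]
cv2.imwrite('pics/s4c.png',cv2.resize(b,None,fx=4,fy=4,interpolation=cv2.INTER_CUBIC))
print((proj(c,[[.4345,.35,.105],[.4345,.35,.083]])-[210,230])*4)
c=shot('top'); print('stack rim top view',rim(c,[.4345,.35],.105,.027,np.linspace(-.7,2.1,120))[:2])
E
```

```text
t 11.17 pos [0.4306 0.0117 0.119 ] w 0.0854 F [ 0.7 -0.5 -0.3]
shift cm [-0.13 -0.97 11.35] turn deg [-0.01  0.03 -0.09]
[[241.72588792 289.49170432]
 [242.71534809 321.63597159]]
stack rim top view (array([0.43441812, 0.34688204]), np.float64(0.00025918059388003664))
```

View pics/s4c.png

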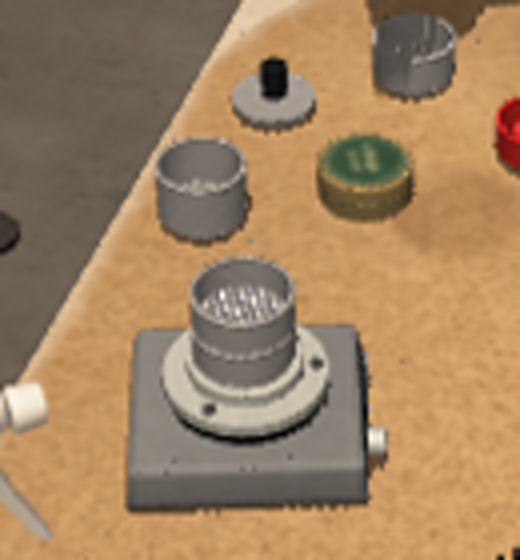

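Emit:
step_arm --increments "100 -0.1 -0.9 1 0 0 0;100 -0.1 -1 4 0 0 0;100 -0.1 -1 7 0 0 0;100 -0.1 -1 9.5 0 0 0;100 -0.1 -1 10.8 0 0 0;100 -0.1 -1 11.2 0 0 0;100 -0.1 -1 11.2 0 0 0;60 -0.1 -1 11.2 0 0 0"

```text
time_s: 11.93
ee_pos: [0.4332, 0.0004, 0.0086]
tcp_rot: [0.01, 3.139, -0.0]
ft_force: [-0.3, 0.2, -0.3]
grip_width: 0.0759
```

Emit:
step_arm --increments "30 0 0 0 0 0 0;30 0 0 0 0 0 0;30 0 0 0 0 0 0;30 0 0 0 0 0 0;30 0 0 0 0 0 0;30 0 0 0 0 0 0;30 0 0 0 0 0 0;30 0 0 0 0 0 0"

```text
time_s: 12.6
ee_pos: [0.4343, 0.0008, 0.0102]
tcp_rot: [0.01, 3.137, 0.002]
ft_force: [-3.1, 0.6, 13.0]
grip_width: 0.0523
```

```bash
python3 go.py .4345 .3495 .16
```

```text
t 12.6 pos [0.4343 0.0008 0.0102] w 0.0523 F [-3.1  0.6 13. ]
shift cm [  0.13  34.89 -14.94] turn deg [ 0.06  0.27 -0.36]
```

Emit:
step_arm --increments "30 0 0 -3 0 0 0;30 0 0 -6.5 0 0 0;30 0 1.5 -10 0 0 0;30 0 5 -13.5 0 0 -0.3;30 0 9 -15 0 0.2 -0.3;30 0 13 -15 0 0.2 -0.3;30 0 17 -15 0 0.2 -0.3;30 0 21 -15 0 0.2 -0.3"

```text
time_s: 13.27
ee_pos: [0.435, 0.2102, 0.1622]
tcp_rot: [0.002, 3.138, 0.005]
ft_force: [1.3, -0.1, -0.4]
grip_width: 0.052
```

```bash
python3 go.py .4355 .3495 .16
```

```text
t 13.27 pos [0.435  0.2102 0.1622] w 0.052 F [ 1.3 -0.1 -0.4]
shift cm [-0.03 13.93  0.27] turn deg [ 0.19  0.21 -0.08]
```

Emit:
step_arm --increments "30 0 4 0 0.2 0.2 0;30 0 8 0 0.2 0.2 0;30 0 11.5 0 0.2 0.2 0;30 0 13.5 0.3 0.2 0.2 0;30 0 13.9 1 0.2 0.2 0;30 0 13.9 2.2 0.2 0.2 0;30 0 13.9 2.8 0.2 0.2 0;30 0 13.9 2.8 0.2 0.2 0"

```text
time_s: 13.93
ee_pos: [0.4351, 0.3469, 0.1329]
tcp_rot: [-0.006, -3.14, 0.004]
ft_force: [-0.7, -0.9, -0.4]
grip_width: 0.052
```

```bash
python3 go.py .4355 .3495 .1072
python3 - <<'E'
from h import *
c=shot('side','s5'); b=c['frame'][210:350,210:340,::-1]
cv2.imwrite('pics/s5c.png',cv2.resize(b,None,fx=4,fy=4,interpolation=cv2.INTER_CUBIC))
E
```

```text
t 13.93 pos [0.4351 0.3469 0.1329] w 0.052 F [-0.7 -0.9 -0.4]
shift cm [-0.05  0.26  2.57] turn deg [-0.15 -0.1  -0.2 ]
```

View pics/s5c.png

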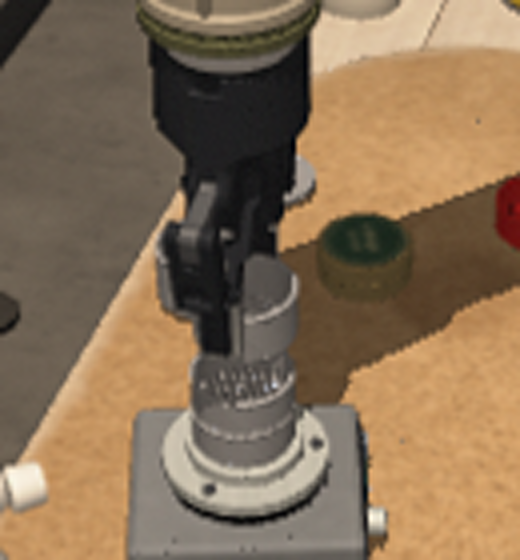

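Emit:
step_arm --increments "30 0 0.2 0.4 -0.1 -0.1 -0.2;30 0 0.25 0.9 -0.1 -0.1 -0.2;30 0 0.25 1.4 -0.1 -0.1 -0.2;30 0 0.25 1.8 -0.1 -0.1 -0.2;30 0 0.25 2.1 -0.1 -0.1 -0.2;30 0 0.25 2.3 -0.1 -0.1 -0.2;30 0 0.25 2.4 -0.1 -0.1 -0.2;30 0 0.25 2.4 -0.1 -0.1 -0.2"

```text
time_s: 14.65
ee_pos: [0.4353, 0.3497, 0.1097]
tcp_rot: [0.0, 3.141, -0.0]
ft_force: [0.1, -0.1, -1.2]
grip_width: 0.0521
```

```bash
python3 go.py .4355 .3495 .1072
```

```text
t 14.65 pos [0.4353 0.3497 0.1097] w 0.0521 F [ 0.1 -0.1 -1.2]
shift cm [-0.02 -0.02  0.25] turn deg [-0.01  0.04 -0.01]
```

Emit:
step_arm --increments "30 0 0 0.2 0 0 0;30 0 0 0.2 0 0 0;100 0 0 0.2 0 0 0;100 0 0 0.2 0 0 0;100 0 0 0 0 0 0;100 0 0 -2 0 0 0;100 0 0 -5 0 0 0;100 -1 -2 -6 0 0 0"

```text
time_s: 15.32
ee_pos: [0.4442, 0.3344, 0.1735]
tcp_rot: [-0.009, 3.139, 0.007]
ft_force: [1.2, 0.7, 1.3]
grip_width: 0.0854
```

```bash
python3 go.py .517 .179 .08
```

```text
t 15.32 pos [0.4442 0.3344 0.1735] w 0.0854 F [1.2 0.7 1.3]
shift cm [ -7.17 -15.62   9.3 ] turn deg [0.25 0.16 0.33]
```

Emit:
step_arm --increments "100 -1.7 -3.8 0 0.2 0.2 0.3;100 -3.4 -7.5 0 0.2 0.2 0.3;100 -5.1 -11 1 0.2 0.2 0.3;100 -6.5 -14 3 0.2 0.2 0.3;100 -7.2 -15.6 5 0.2 0.2 0.3;100 -7.2 -15.6 7 0.2 0.2 0.3;100 -7.2 -15.6 8.5 0.2 0.2 0.3;100 -7.2 -15.6 9 0.2 0.2 0.3"

```text
time_s: 15.98
ee_pos: [0.5163, 0.1784, 0.081]
tcp_rot: [-0.0, -3.138, 0.001]
ft_force: [-1.3, 0.0, 0.0]
grip_width: 0.0856
```

```bash
python3 go.py .517 .179 .010
python3 - <<'E'
from h import *
c=shot('side','s6'); b=c['frame'][200:350,200:330,::-1]
cv2.imwrite('pics/s6c.png',cv2.resize(b,None,fx=4,fy=4,interpolation=cv2.INTER_CUBIC))
p=telemetry.sense()['ee_pos']
print(np.round((proj(c,[[.4345,.35,.133],[.4345-.027,.35,.133],[.517,.179,.044],[.517-.027,.179,.044],[.517,.206,.044],p+[-.011,.057,.013],p+[.011,.057,.013]])-[200,200])*4))
E
```

```text
t 15.98 pos [0.5163 0.1784 0.081 ] w 0.0856 F [-1.3  0.   0. ]
shift cm [-0.1   0.06  7.1 ] turn deg [-0.03 -0.2  -0.01]
[[280. 368.]
 [331. 377.]
 [242. 281.]
 [285. 289.]
 [227. 308.]
 [226. 273.]
 [189. 267.]]
```

View pics/s6c.png

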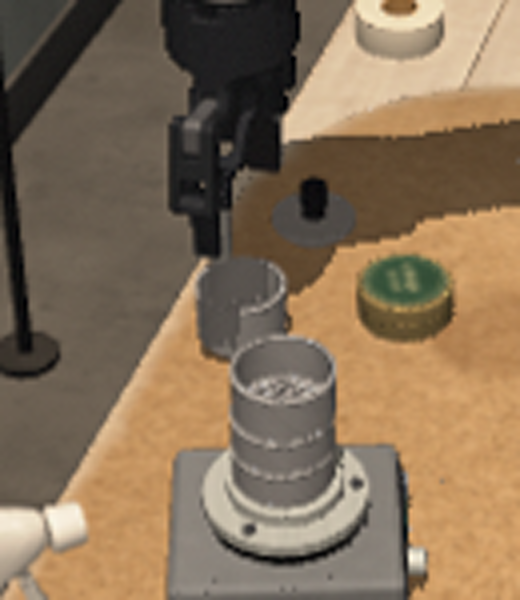

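Emit:
step_arm --increments "100 -0.1 0.05 1.5 0 -0.2 0;100 -0.1 0.05 3.5 0 -0.2 0;100 -0.1 0.05 5 0 -0.2 0;100 -0.1 0.05 6 0 -0.2 0;100 -0.1 0.05 6.7 0 -0.2 0;100 -0.1 0.05 7 0 -0.2 0;100 -0.1 0.05 7 0 -0.2 0;60 -0.1 0.05 7 0 -0.2 0"

```text
time_s: 16.7
ee_pos: [0.5176, 0.1795, 0.012]
tcp_rot: [-0.001, 3.141, 0.0]
ft_force: [0.1, 1.2, 0.4]
grip_width: 0.0753
```

Emit:
step_arm --increments "30 0 0 0 0 0 0;30 0 0 0 0 0 0;30 0 0 0 0 0 0;30 0 0 0 0 0 0;30 0 0 0 0 0 0;30 0 0 0 0 0 0;30 0 0 0 0 0 0;30 0 0 0 0 0 0"

```text
time_s: 17.37
ee_pos: [0.5184, 0.1799, 0.0134]
tcp_rot: [-0.001, 3.139, 0.002]
ft_force: [-3.1, -0.7, 7.9]
grip_width: 0.0524
```

```bash
python3 go.py .434 .3495 .19
```

```text
t 17.37 pos [0.5184 0.1799 0.0134] w 0.0524 F [-3.1 -0.7  7.9]
shift cm [  8.38  16.99 -17.67] turn deg [0.06 0.15 0.03]
```

Emit:
step_arm --increments "30 0 0 -3 0 0 0;30 0 0 -7 0 0 0;30 0 0 -11 0 0 0;30 0.5 1 -15 0 0 0;30 2 4 -18 0 0.1 0;30 3.7 7.5 -18 0 0.1 0;30 5.4 11 -18 0 0.1 0;30 7 14 -18 0 0.1 0"

```text
time_s: 18.03
ee_pos: [0.4466, 0.3221, 0.1946]
tcp_rot: [-0.002, 3.139, 0.005]
ft_force: [0.4, 0.4, -2.2]
grip_width: 0.0521
```

```bash
python3 go.py .435 .3495 .1384
```

```text
t 18.03 pos [0.4466 0.3221 0.1946] w 0.0521 F [ 0.4  0.4 -2.2]
shift cm [1.17 2.72 5.63] turn deg [0.18 0.13 0.07]
```

Emit:
step_arm --increments "30 0.8 1.8 0 0.2 0.1 0.1;30 1.2 2.6 0 0.2 0.1 0.1;30 1.2 2.7 0.5 0.2 0.1 0.1;30 1.2 2.7 1.5 0.2 0.1 0.1;30 1.2 2.7 2.4 0.2 0.1 0.1;30 1.2 2.7 3 0.2 0.1 0.1;30 1.2 2.7 3.2 0.2 0.1 0.1;30 1.2 2.7 3.2 0.2 0.1 0.1"

```text
time_s: 18.7
ee_pos: [0.4348, 0.348, 0.1617]
tcp_rot: [-0.003, -3.141, 0.003]
ft_force: [-0.1, 0.8, -0.8]
grip_width: 0.0522
```

```bash
python3 go.py .435 .3495 .1384
python3 - <<'E'
from h import *
c=shot('side','s7'); b=c['frame'][190:340,200:330,::-1]
cv2.imwrite('pics/s7c.png',cv2.resize(b,None,fx=4,fy=4,interpolation=cv2.INTER_CUBIC))
E
```

```text
t 18.7 pos [0.4348 0.348  0.1617] w 0.0522 F [-0.1  0.8 -0.8]
shift cm [-0.02  0.16  2.33] turn deg [-0.09 -0.04 -0.12]
```

View pics/s7c.png

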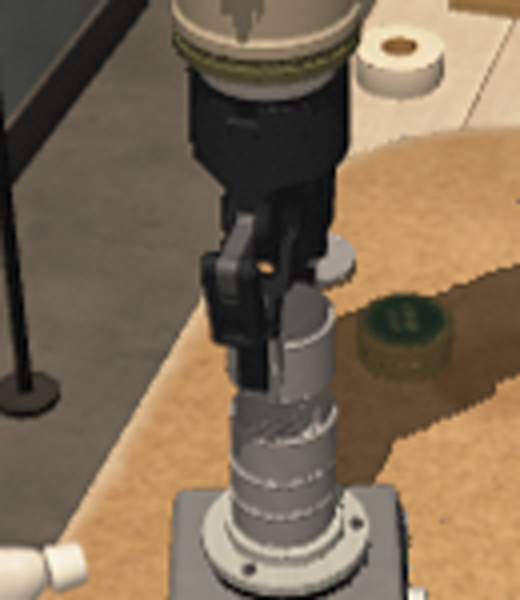

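Emit:
step_arm --increments "30 0.05 0.1 0.4 -0.1 0 -0.1;30 0.05 0.15 0.9 -0.1 0 -0.1;30 0.05 0.15 1.3 -0.1 0 -0.1;30 0.05 0.15 1.7 -0.1 0 -0.1;30 0.05 0.15 2 -0.1 0 -0.1;30 0.05 0.15 2.2 -0.1 0 -0.1;30 0.05 0.15 2.3 -0.1 0 -0.1;30 0.05 0.15 2.3 -0.1 0 -0.1"

```text
time_s: 19.42
ee_pos: [0.4344, 0.3499, 0.1391]
tcp_rot: [0.0, -3.141, -0.001]
ft_force: [-0.1, 0.2, -0.7]
grip_width: 0.0526
```

```bash
python3 go.py .434 .3495 .1384
```

```text
t 19.42 pos [0.4344 0.3499 0.1391] w 0.0526 F [-0.1  0.2 -0.7]
shift cm [ 0.04 -0.04  0.07] turn deg [ 0.03 -0.01  0.01]
```

Emit:
step_arm --increments "30 0 0 0.05 0 0 0;100 0 0 0.05 0 0 0;100 0 0 0.05 0 0 0;100 0 0 0.05 0 0 0;100 0 0 -1 0 0 0;100 0 0 -4 0 0 0;100 0 0 -6.5 0 0 0;100 -0.5 -2 -7 0 0 0"

```text
time_s: 20.08
ee_pos: [0.4392, 0.3344, 0.2143]
tcp_rot: [-0.008, 3.138, 0.01]
ft_force: [0.5, 0.8, 0.7]
grip_width: 0.0853
```

```bash
python3 go.py .511 .062 .10
```

```text
t 20.08 pos [0.4392 0.3344 0.2143] w 0.0853 F [0.5 0.8 0.7]
shift cm [ -7.   -27.35  11.28] turn deg [0.37 0.22 0.29]
```

Emit:
step_arm --increments "100 -1 -4 0 0.3 0.2 0.3;60 -2 -8 0 0.3 0.2 0.3;60 -3 -12 1 0.3 0.2 0.3;60 -4 -16 3 0.3 0.2 0.3;60 -5 -20 5 0.3 0.2 0.3;60 -6 -23.5 8 0.3 0.2 0.3;60 -6.8 -26.5 10 0.3 0.2 0.3;60 -7 -27.4 11 0.3 0.2 0.3"

```text
time_s: 20.75
ee_pos: [0.5113, 0.0569, 0.102]
tcp_rot: [0.006, 3.141, 0.0]
ft_force: [0.5, 0.1, 0.5]
grip_width: 0.0512
```

```bash
python3 go.py .511 .062 .016
python3 - <<'E'
from h import *
c=shot('side','s8'); b=c['frame'][170:340,200:340,::-1]
cv2.imwrite('pics/s8c.png',cv2.resize(b,None,fx=3.5,fy=3.5,interpolation=cv2.INTER_CUBIC))
p=telemetry.sense()['ee_pos']
print(np.round((proj(c,[[.4345,.35,.169],[.4345-.027,.35,.169],[.511,.062,.037],[.511,.062,.013],[.511-.027,.062,.013]])-[200,170])*3.5))
E
```

```text
t 20.75 pos [0.5113 0.0569 0.102 ] w 0.0512 F [0.5 0.1 0.5]
shift cm [0.04 0.51 8.6 ] turn deg [ 0.    0.02 -0.24]
[[244. 378.]
 [289. 386.]
 [273. 266.]
 [273. 293.]
 [308. 299.]]
```

View pics/s8c.png

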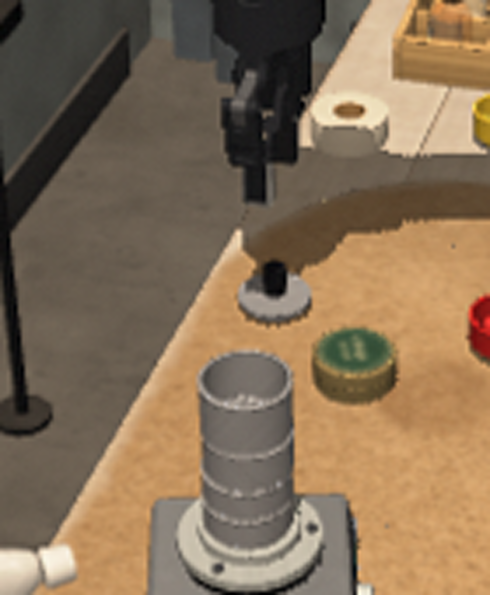

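Emit:
step_arm --increments "60 0.1 0.3 1.5 0 0 -0.2;60 0.1 0.5 3.5 0 0 -0.2;60 0.1 0.5 5.5 0 0 -0.2;60 0.1 0.5 7 0 0 -0.2;60 0.1 0.5 8 0 0 -0.2;60 0.1 0.5 8.5 0 0 -0.2;60 0.1 0.5 8.5 0 0 -0.2;40 0.1 0.5 8.5 0 0 -0.2"

```text
time_s: 21.47
ee_pos: [0.5097, 0.0596, 0.0155]
tcp_rot: [-0.005, -3.14, 0.002]
ft_force: [0.3, -0.6, -0.2]
grip_width: 0.0401
```

Emit:
step_arm --increments "10 0 0 0 0 0 0;0 0 0 0 0 0 0;0 0 0 0 0 0 0;0 0 0 0 0 0 0;0 0 0 0 0 0 0;0 0 0 0 0 0 0;0 0 0 0 0 0 0;0 0 0 0 0 0 0" --force 40

```text
time_s: 22.13
ee_pos: [0.5106, 0.0599, 0.0167]
tcp_rot: [-0.005, -3.142, 0.001]
ft_force: [-0.8, -0.6, 6.6]
grip_width: 0.0164
```

```bash
python3 go.py .434 .3495 .23
```

```text
t 22.13 pos [0.5106 0.0599 0.0167] w 0.0164 F [-0.8 -0.6  6.6]
shift cm [  7.75  28.92 -21.35] turn deg [-0.04 -0.   -0.17]
```

Emit:
step_arm --increments "0 0 0 -3 0 0 0;0 0 0 -7 0 0 0;0 0 0 -11 0 0 0;0 0 2 -14.5 0 0 0;0 0.8 5 -17.5 0 0 -0.1;0 1.8 9 -20 0 0 -0.1;0 2.9 13 -20 0 0 -0.1;0 4 17 -20 0 0 -0.1"

```text
time_s: 22.8
ee_pos: [0.4733, 0.2254, 0.2196]
tcp_rot: [0.004, 3.138, 0.004]
ft_force: [0.4, 1.4, -0.4]
grip_width: 0.0166
```

```bash
python3 go.py .434 .3495 .215
```

```text
t 22.8 pos [0.4733 0.2254 0.2196] w 0.0166 F [ 0.4  1.4 -0.4]
shift cm [ 3.97 12.39  0.47] turn deg [ 0.14  0.23 -0.16]
```

Emit:
step_arm --increments "0 1.2 3.8 0 0.1 0.2 -0.2;0 2.4 7.5 0 0.1 0.2 -0.2;0 3.4 10.5 0 0.1 0.2 -0.2;0 3.9 12 0 0.1 0.2 -0.2;0 4 12.4 0.3 0.1 0.2 -0.2;0 4 12.4 1 0.1 0.2 -0.2;0 4 12.4 1.6 0.1 0.2 -0.2;0 4 12.4 1.8 0.1 0.2 -0.2"

```text
time_s: 23.47
ee_pos: [0.4342, 0.3475, 0.2005]
tcp_rot: [-0.003, -3.141, 0.002]
ft_force: [-0.6, 0.1, -0.3]
grip_width: 0.0163
```

```bash
python3 go.py .434 .3495 .1777
python3 - <<'E'
from h import *
c=shot('side','s9'); b=c['frame'][170:320,200:330,::-1]
cv2.imwrite('pics/s9c.png',cv2.resize(b,None,fx=4,fy=4,interpolation=cv2.INTER_CUBIC))
E
```

```text
t 23.47 pos [0.4342 0.3475 0.2005] w 0.0163 F [-0.6  0.1 -0.3]
shift cm [0.02 0.2  2.28] turn deg [-0.06 -0.01 -0.09]
```

View pics/s9c.png

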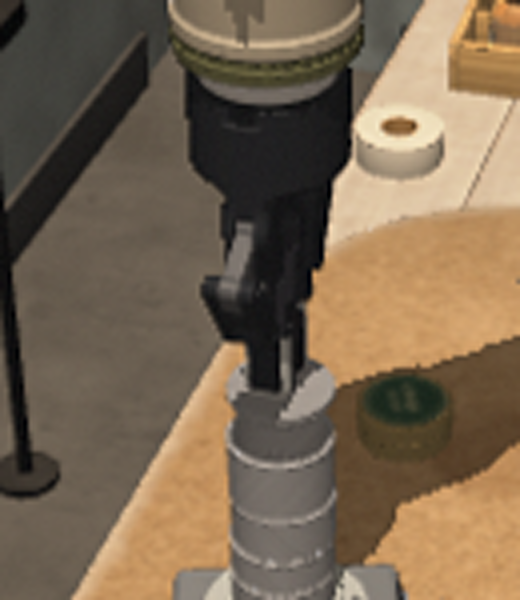

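Emit:
step_arm --increments "0 0.03 0.1 0.4 0 0 -0.1;0 0.03 0.2 0.9 0 0 -0.1;0 0.03 0.2 1.3 0 0 -0.1;0 0.03 0.2 1.7 0 0 -0.1;0 0.03 0.2 2 0 0 -0.1;0 0.03 0.2 2.15 0 0 -0.1;0 0.03 0.2 2.2 0 0 -0.1;0 0.03 0.2 2.2 0 0 -0.1"

```text
time_s: 24.18
ee_pos: [0.4338, 0.3496, 0.1785]
tcp_rot: [0.0, -3.141, 0.002]
ft_force: [-0.3, 0.4, -0.6]
grip_width: 0.0162
```

```bash
python3 go.py .434 .3495 .1777
```

```text
t 24.18 pos [0.4338 0.3496 0.1785] w 0.0162 F [-0.3  0.4 -0.6]
shift cm [-0.02 -0.01  0.08] turn deg [-0.06 -0.02  0.01]
```

Emit:
step_arm --increments "0 0 0 0.05 0 0 0;50 0 0 0.05 0 0 0;60 0 0 0.05 0 0 0;60 0 0 0 0 0 0;60 0 0 -1 0 0 0;60 0 0 -3.5 0 0 0;60 0 0 -6 0 0 0;60 -1 -3 -7 0 0 0"

```text
time_s: 24.85
ee_pos: [0.442, 0.3256, 0.2523]
tcp_rot: [-0.013, 3.14, 0.006]
ft_force: [0.1, 0.7, 0.4]
grip_width: 0.0512
```

Emit:
step_arm --increments "60 -1 -4 0 0 0 0;60 -2 -8 0 0 0 0;60 -2 -12 0 0 0 0;60 -2 -15 0 0 0 0;60 -2 -15 0 0 0 0;60 -2 -15 0 0 0 0;60 -2 -15 0 0 0 0;60 -2 -15 0 0 0 0"

```text
time_s: 25.52
ee_pos: [0.463, 0.1771, 0.2521]
tcp_rot: [-0.016, 3.14, 0.007]
ft_force: [-0.3, -0.1, -0.9]
grip_width: 0.0514
```

```bash
python3 - <<'E'
from fit import *
c=shot('side','s10'); b=c['frame'][170:350,200:330,::-1]
cv2.imwrite('pics/s10c.png',cv2.resize(b,None,fx=3.3,fy=3.3,interpolation=cv2.INTER_CUBIC))
print(np.round((proj(c,[[.434,.35,.198],[.434,.35,.174],[.407,.35,.174],[.461,.35,.174]])-[200,170])*3.3), telemetry.sense()['ft_force'])
c=shot('top'); th=np.linspace(0,6.28,200)
print('lid top-view',rim(c,[.434,.349],.174,.027,th)[:2])
for n,R in(('tin',.0295),('roll',.032)):
    uv,z=OBJ[n]; print(n,rim(c,onz(c,uv,z),z,R,np.linspace(-.7,2.1,120))[:2])
E
```

```text
[[230. 318.]
 [231. 350.]
 [273. 358.]
 [188. 342.]] [ 0.1961047   0.62493889 -0.13121889]
lid top-view (array([0.43342905, 0.34801836]), np.float64(0.0012652992377765702))
tin (array([0.45232272, 0.15855594]), np.float64(0.00154939359549215))
roll (array([ 0.5245548 , -0.18448275]), np.float64(0.0012524132458238413))
```

View pics/s10c.png

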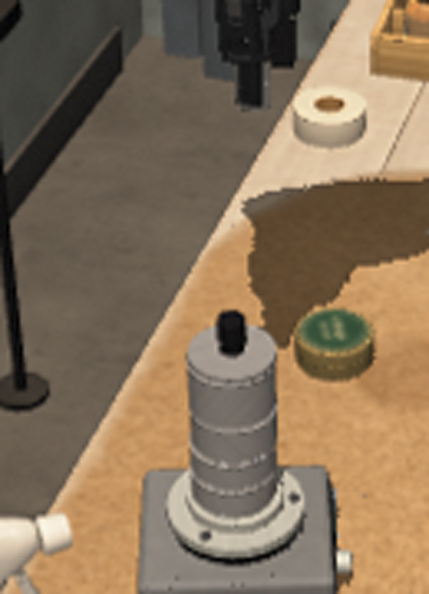

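```bash
python3 -c "
from h import *
print(workorder.finish_job())"
```

```text
the job is handed in; nothing more can be done
None
```

I built the stack in the shaker's ring in the order asked: pan, fine sieve, medium sieve, coarse sieve, lid. I handed the job in at about 26 s of the 106 s allowed, with the gripper open and about 0.17 m clear of the stack.

**Lid height and position:** In the last side view the lid's disc centre and knob top were within about 1 mm of their fully home positions. The top view put the lid at (0.433, 0.348), against (0.434, 0.350) for the ring.

**Seams and tilt:** The seams were closed and level, with no visible tilt. From the side, the medium and coarse rims sat about 1 to 2 mm off the ring's centre in x, inside the 5 mm limit.

**Bystanders:** The label roll measured as not moved. The final top-view check on the tin disagreed: it gave a point about 4 cm from its starting place. The arm stood between the tin and the top camera at that moment, so I discounted that reading. In the side view the tin looked in place, though I did not remeasure it there.

**Pictures:** I viewed 14 pictures, the full budget.

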